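# Tap a jammed mould insert loose

## Robot

A 6-joint arm with a two-finger parallel gripper is mounted at the origin on a cart in front of the work surface, level with it; the furniture and walls round the work are solid. World frame = base frame: x ahead of the robot, y to its left, z up, the work surface at z = 0. Lengths are in m, angles in rad, forces in N, time in s.
With the tool pointing down it reaches from about 0.275 to 0.85 m from the base axis. Payload 5.2 kg.
Tool frame: the origin (TCP) lies midway between the tips of the shut fingers; the grasp point (between the pads) lies 19 mm behind it (pinch_z is the distance from the TCP to the grasp point, in m); z points along the fingers, y is the line along which they close (so a half turn about z gives the same grasp; the last joint's range is limited). The gripper opens to 85 mm and grips with 20 to 120 N. Pads are 22 mm wide; open, the fingers measure 114 mm over their backs; the gripper's body (76 mm by 85 mm) begins 54 mm behind the grasp point. The pads swing forward as they close: fully open they stand 13 mm farther back than shut.
Start: joints at [1.107, 0.259, 1.535, -0, 1.348, -0.203], TCP at [0.142, 0.531, 0.194] pointing down, gripper open.
Joint ranges: [-3.14, 3.14], [-0.91, 2.08], [0.19, 2.58], [-1.22, 4.36], [0.22, 2.71], [-3.12, 3.12]. Speed limits (rad/s): [2.57, 2.57, 3.14, 3.14, 3.14, 3.14].

## Interface

Orientations are given as a unit quaternion [x, y, z, w].
In Python, from bench import * gives the robot as it stands. The module is installed in compiled form; this text tells all that it offers.
- The arm moves only by the shell command python3 -m pendant 'ROWS' [FORCE]. ROWS is JSON, a list of rows, each a list of 5 numbers: the closure, from 0 (fully open) to 1 (shut), then the shift along the tool's x, y, z each as a share of 0.05 m, from -1 to 1, then the turn about the tool's z as a share of 8 degrees, from -1 to 1. In form: [[claw, tx, ty, tz, spin], ...]. A call has 1 to 10 rows; each row shifts and turns the commanded pose from where the row before left it, along the tool's axes as they then stand; what a row does not reach is not made up. A row lasts 1/10 s, in which the tool goes at most 50 mm and 8.59 degrees, less where a joint would pass 70% of its speed; a pose out of reach is approached as far as the arm can. A call with a number of a shift or a turn outside -1 to 1 is refused whole. A call with a gripper value outside its range is refused whole. The fingers move at their own pace and stop on an object; FORCE is the grip in N (left out, the last holds). Time passes only in rows, so rows that do not move let the fingers close. It gives the time, the measured TCP pose, the force, the opening and the grip force at its end, in the units of the state.
- sense(): the state, without advancing time (a new reading comes with each control period).
- get_image(name): name is "scene" or "side" or "wrist"; returns the picture (384x512x3 uint8, blue, green, red); there is no depth.
- calibration(name): a dict with "fx", "fy", "cx", "cy" (pixels), "T" (4x4, takes a point from camera to world coordinates); the wrist camera has in their place "tool_from_camera" (4x4, takes a point from camera to tool coordinates, whose origin is the TCP and whose axes are the flange's). Camera axes: x right, y up, looking along -z (the intrinsics and any distortion apply to the point x, -y, -z); pixel columns grow to the right and rows downward; lengths in m; the calibration is good to about 2 mm. A picture is of the moment at which its call begins: read the wrist's pose just before it. calibration takes no time and is no camera call.
- close_job(): hands the job in; it is judged then, once.
The state is a dict: "time_s": time; "q": joint angles; "qd": joint speeds; "joint_efforts": joint torques, N m; "position": TCP position; "tcp_rot": TCP orientation; "ft_force": force on the tool from outside, world axes, zero at the start; "ft_torque": the same for the moment, N m; "opening": finger opening in m; "gripper_force": force on a finger pad.
Only numpy, scipy, OpenCV 4.12 (cv2) and the standard library are available. Lean on these libraries where they do the work, as an engineer would, in place of code of your own. Each camera call takes 0.05 s, during which the arm holds its last target. There are 200 camera calls.

## Task

The aluminium mould insert is jammed in its slide bed. Take the wooden mallet by its handle and, with light taps or presses of the mallet head on the two brass buttons in turn, left and right, walk the insert forward, away from the robot, until its front edge stands out of the bed by about 15 mm at both corners; then stand the mallet back on its head on the desk. Do not force the insert, do not touch it with anything but the mallet, and leave the carving tools and seals where they are.

Things in the scene. Friction and masses are not known exactly. Their poses are not given: they have to be found in the camera images.
- bed: dark steel slide bed fixed to the desk, 90 long (its x) x 104 wide (its y) x 38 mm high; two steel-capped side rails, open at both ends. Origin: centre of its underside, on the desk. +x points along the slide, away from the robot (the way the insert must go), +y to its left. Its front end is the face at x = +45 mm, its near end at x = -45 mm.
- insert: aluminium mould insert, a plate 120 x 74 x 14 mm with two lengthwise channels, lying between the rails; an upright bar at its near end, outside the bed, 74 mm wide, top 38 mm above the desk, carries two brass buttons. Origin: 45 mm behind its front end, on its middle line, 14 mm above the desk. Axes as the bed's when square. It slides along the bed's x and can go askew by a few degrees
- button_left (a point): crown of the left (+y) brass button, a dome of 8 mm radius standing 5 mm proud of the insert's near end, 30 mm left of the middle, 26 mm above the desk; push it along the bed's +x. Over 13 N from the mallet ruins the insert. Each side edge sticks: pushed here, the left edge creeps forward at 7 to 8 N while the right edge stays put as pivot
- button_right (a point): the same at the right (-y), 30 mm right of the middle. When one side is some 2 to 4 mm ahead of the other, the insert jams askew against a rail and the force rises by several N per mm: change sides then. Nothing springs back. Above 13 N, or when pushed in the middle, the whole insert would be forced. It may start askew either way
- corner_left (a point): on the insert's front end face, 34 mm left of the middle, 21 mm above the desk; 15 mm proud of the bed when its x in the bed's frame is 60 mm
- corner_right (a point): on the insert's front end face, 34 mm right of the middle; the same
- mallet: small wooden joiner's mallet, 0.12 kg, standing on its head with the handle straight up. Head 60 long (its x) x 32 wide (its y) x 30 mm high; the striking faces are its two flat ends at x = +30 and -30 mm. Handle 18 x 18 mm square, from the head's top up to 92 mm. Origin: centre of the head's underside; z along the handle.
- seal_dark: dark round seal blank, 14 mm across, 60 mm high, standing on the desk; origin in its underside; leave it
- seal_tan: tan round seal blank, 16 mm across, 60 mm high, standing on the desk; origin in its underside; leave it
- wedge: thin dark hardwood wedge, 12 x 69 x 8 mm, lying on the desk; leave it
- long_graver: carving knife with a cord-wrapped grip, 203 mm long, lying on the desk; leave it
- thin_graver: slim carving knife, 150 mm long, lying on the desk; leave it
- pen_graver: slim carving knife, 146 mm long, lying on the desk; leave it

How it is judged:
By the outcome, as a careful person would: the job done as asked, in the order asked, and still so for the second after the job is handed in, with the robot touching nothing.
It also fails if it takes over 72 s, if anything falls off the work surface, if the arm or the gripper's body presses on something with over 40 N, if the wrist force passes 120 N, or if a joint passes its speed limit or range.

## Working session

There is one attempt and no reset: what is moved stays moved. The work goes in short steps, Python scripts to look and compute and a shell command to move; the robot and the scene stay as the last step left them, time stands still between calls to the robot, and variables do not carry over. Pictures are saved under pics/ and viewed, at most 10 in all, crops included, and the job is handed in when it is done.

```bash
mkdir -p pics
cat > h.py <<'E'
from bench import *
import numpy as np, cv2
from scipy.spatial.transform import Rotation as R
def ray(c,T,u,v):
    d=np.array([(u-c['cx'])/c['fx'],-(v-c['cy'])/c['fy'],-1.]); return T[:3,3],T[:3,:3]@d
def onz(name,u,v,z,T=None):
    c=calibration(name); T=np.array(c['T']) if T is None else T
    o,d=ray(c,T,u,v); return o+d*(z-o[2])/d[2]
def proj(name,p,T=None):
    c=calibration(name); T=np.array(c['T']) if T is None else T
    q=T[:3,:3].T@(np.array(p)-T[:3,3]); return c['cx']+c['fx']*q[0]/-q[2], c['cy']-c['fy']*q[1]/-q[2]
def wristT(s):
    W=np.eye(4); W[:3,:3]=R.from_quat(s['tcp_rot']).as_matrix(); W[:3,3]=s['position']
    return W@np.array(calibration('wrist')['tool_from_camera'])
E
python3 - <<'E'
from h import *
s=sense();print(s)
for n in('scene','side','wrist'):
    print(n,calibration(n)); im=get_image(n); cv2.imwrite(f'pics/{n}0.png',im)
a=[cv2.imread(f'pics/{n}0.png') for n in('scene','side')]
E
```

```text
{'time_s': 0.0, 'q': array([ 1.10718612e+00,  2.59337337e-01,  1.53612010e+00,  5.22440135e-05,
        1.34798414e+00, -2.02787859e-01]), 'qd': array([-0.00017082, -0.00139425,  0.00070112, -0.00257375,  0.00127414,
        0.00045523]), 'joint_efforts': array([-8.02927716e-04, -4.46017742e+01, -2.90567940e+01, -5.00434980e-04,
        1.19547173e-02,  9.90901100e-06]), 'position': array([0.14150667, 0.53085933, 0.19276295]), 'tcp_rot': array([ 1.30047525e-01,  9.91507330e-01, -8.65286003e-04, -3.26431544e-04]), 'ft_force': array([ 1.26427417,  0.14975635, -0.18891942]), 'ft_torque': array([ 0.05399571,  0.02064364, -0.02076034]), 'gripper_force': 0.0, 'opening': 0.0853771199910435}
scene {'fx': 350.3251107506723, 'fy': 350.3251107506723, 'cx': 255.21288902593716, 'cy': 190.93668516302958, 'T': array([[ 0.80289139,  0.34170629, -0.48846927,  0.1367055 ],
       [-0.59585782,  0.43547516, -0.67477022, -0.41463863],
       [-0.01785699,  0.83282543,  0.55324762,  0.52472   ],
       [ 0.        ,  0.        ,  0.        ,  1.        ]])}
side {'fx': 363.81612385922637, 'fy': 363.81612385922637, 'cx': 251.85101209118585, 'cy': 188.1329514384429, 'T': array([[-0.99312868,  0.05805732, -0.10161091,  0.47730401],
       [-0.1170126 , -0.50647313,  0.85427924,  0.85736725],
       [-0.00186603,  0.86029897,  0.50978642,  0.48739564],
       [ 0.        ,  0.        ,  0.        ,  1.        ]])}
wrist {'fx': 281.79155542050273, 'fy': 281.79155542050273, 'cx': 253.36752349285297, 'cy': 190.35223202748145, 'tool_from_camera': array([[-2.32734647e-04,  9.63623192e-01,  2.67264458e-01,
         6.80507023e-02],
       [ 9.99999971e-01,  2.06039963e-04,  1.27924802e-04,
         1.16964900e-04],
       [ 6.82041465e-05,  2.67264480e-01, -9.63623211e-01,
        -1.80995982e-01],
       [ 0.00000000e+00,  0.00000000e+00,  0.00000000e+00,
         1.00000000e+00]])}
```

View pics/scene0.png

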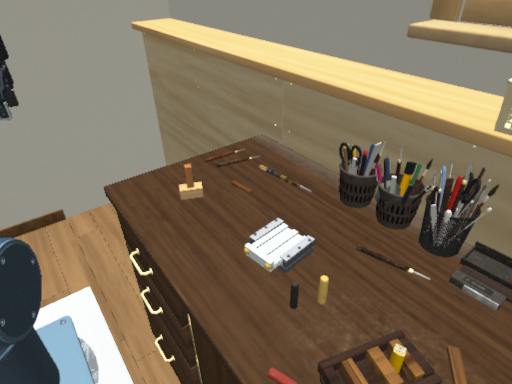

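View pics/side0.png

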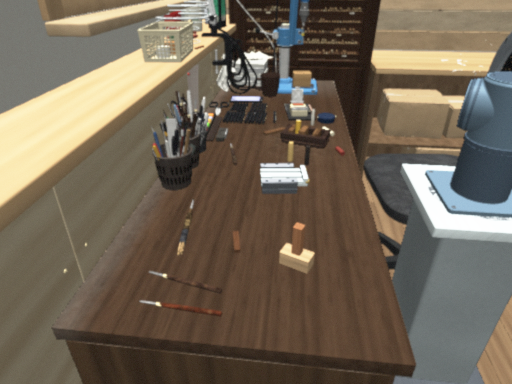

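The scene view shows the mallet at about (190,185) and the bed at about (280,245). The side view has the mallet at (297,250), the bed at (284,178), and the seals at about (290–308,152). Next I'll enlarge these regions.

Run:
```python
from h import *
a=cv2.imread('pics/scene0.png');b=cv2.imread('pics/side0.png')
f=lambda im,x,y:cv2.resize(im[y:y+60,x:x+80],None,fx=5,fy=5,interpolation=cv2.INTER_CUBIC)
cv2.imwrite('pics/m0.png',np.vstack([np.hstack([f(a,240,213),f(a,152,150)]),np.hstack([f(b,245,150),f(b,258,218)])]))
print('mallet handle top',onz('scene',188,166,.092),onz('side',298.5,225,.092))
print('bed ctr',onz('scene',281,244,.038),onz('side',284,176,.03))
print('seals',onz('scene',294,306,0),onz('scene',322,303,0))
```

```text
mallet handle top [0.45317047 0.30878624 0.092     ] [0.456374   0.31581367 0.092     ]
bed ctr [ 0.49122022 -0.01068947  0.038     ] [0.49230931 0.01957118 0.03      ]
seals [ 0.43119646 -0.11974446  0.        ] [ 0.4760141  -0.14568479  0.        ]
```

View pics/m0.png

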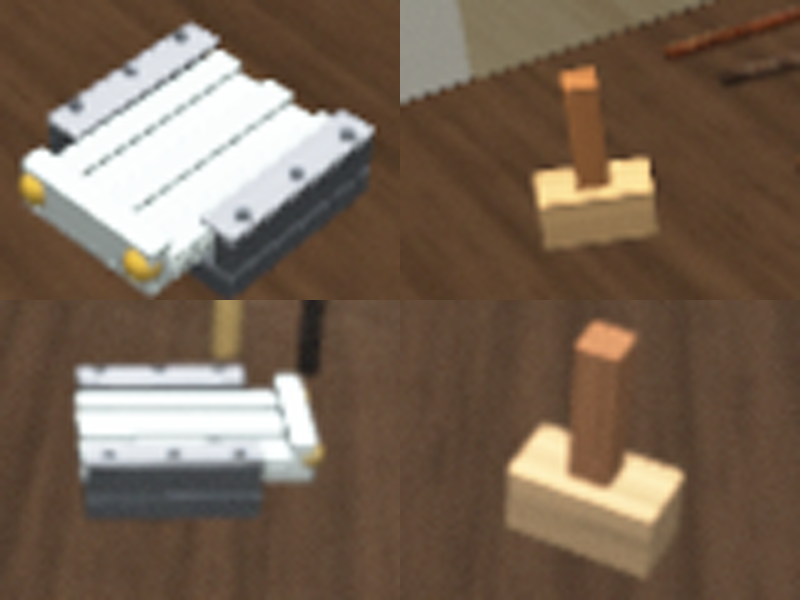

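The top-left panel shows the insert with its buttons at the near end and the bed's rail-cap corners. The right-hand panels show the mallet standing, with its head turned relative to the bed. I'll cast these corners to get poses.

Run:
```python
from h import *
np.set_printoptions(precision=4,suppress=True)
S=lambda X,Y,z:onz('scene',240+X/5,213+Y/5,z)[:2]
M=lambda X,Y,z:onz('scene',152+(X-400)/5,150+Y/5,z)[:2]
B=lambda X,Y,z:onz('side',245+X/5,150+(Y-300)/5,z)[:2]
N=lambda X,Y,z:onz('side',258+(X-400)/5,218+(Y-300)/5,z)[:2]
ang=lambda a,b:np.degrees(np.arctan2(*(b-a)[::-1]))
for n,p in dict(rR=(S(228,242,.038),S(373,128,.038)),rL=(S(50,115,.038),S(190,24,.038)),sL=(B(262,459,.038),B(82,465,.038)),sR=(B(245,366,.038),B(76,370,.038)),
 btn=(S(33,190,.026),S(142,265,.026)),mallS=(M(543,207,.03),M(656,193,.03)),mallN=(N(508,468,.03),N(650,523,.03)),mallN2=(N(547,425,.03),N(684,475,.03)),
 hand=(M(578,77,.092),N(606,342,.092))).items(): print(n,*p,ang(*p))
```

```text
rR [ 0.4665 -0.0538] [ 0.5569 -0.0406] 8.278724927169197
rL [0.4557 0.0481] [0.5417 0.0598] 7.697929502627521
sL [0.4576 0.0606] [0.5463 0.0768] 10.360785048706246
sR [ 0.4679 -0.0419] [ 0.5594 -0.0266] 9.499055671401914
btn [0.4308 0.0261] [ 0.4401 -0.034 ] -81.20459607986255
mallS [0.4216 0.3052] [0.4739 0.2808] -25.03694443760978
mallN [0.4882 0.3204] [0.4349 0.345 ] 155.21978559451045
mallN2 [0.4743 0.293 ] [0.4218 0.3167] 155.67655363734372
hand [0.4538 0.3122] [0.4551 0.3199] 80.6858614031833
```

```bash
python3 -m pendant '[[0,-0.89,-0.32,0,0],[0,-0.89,-0.32,0,0],[0,-0.89,-0.32,0,0],[0,-0.89,-0.32,0,0],[0,-0.89,-0.32,0,0],[0,-0.89,-0.32,0,0],[0,-0.89,-0.32,0,0],[0,-0.89,-0.32,0,0]]' 60
python3 -m pendant '[[0,0,0,0,1],[0,0,0,0,1],[0,0,0,0,1],[0,0,0,0,1],[0,0,0,0,1],[0,0,0,0,1],[0,0,0,0,1],[0,0,0,0,1],[0,0,0,0,1],[0,0,0,0,1]]'
python3 -m pendant '[[0,0,0,0,1],[0,0,0,0,1],[0,0,0,0,0.5],[0,0,0,0,0]]'
python3 - <<'E'
from h import *
s=sense();cv2.imwrite('pics/w1.png',get_image('wrist'))
T=wristT(s); Rm=R.from_quat(s['tcp_rot']).as_matrix();print(s['position'],Rm,s['q'],s['ft_force'])
print(proj('wrist',[.4545,.315,.092],T))
E
```

```text
time_s: 0.95
position: [0.454, 0.3145, 0.1934]
tcp_rot: [0.13, 0.992, -0.0, -0.0]
ft_force: [-0.1, 0.9, -0.3]
opening: 0.0855
gripper_force: 0.0
time_s: 1.95
position: [0.4525, 0.3159, 0.1932]
tcp_rot: [0.739, 0.674, -0.0, -0.0]
ft_force: [-0.3, -0.7, 0.6]
opening: 0.0856
gripper_force: 0.0
time_s: 2.35
position: [0.4525, 0.3159, 0.1933]
tcp_rot: [0.843, 0.538, -0.0, -0.0]
ft_force: [0.1, 0.0, -0.2]
opening: 0.0854
gripper_force: 0.0
[0.45253409 0.3158648  0.19327466] [[ 4.22106761e-01  9.06545884e-01 -6.65384823e-04]
 [ 9.06545967e-01 -4.22107010e-01 -2.86493166e-04]
 [-5.40582798e-04 -4.82271225e-04 -9.99999738e-01]] [4.07229366e-01 2.62662711e-01 1.53037952e+00 4.84428970e-07
 1.34927487e+00 8.42997466e-01] [ 0.13672172  0.00128667 -0.23973358]
(np.float64(255.90026459664438), np.float64(180.36065191134685))
```

View pics/w1.png

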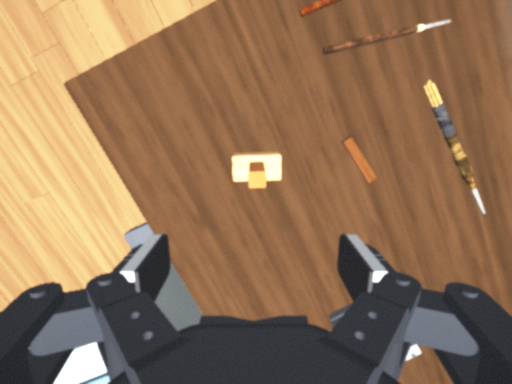

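The wrist view shows the mallet level in the image, with its handle top at about (258,183) and its head at (232–282, 153–180). The fingers straddle the right axis, and I'll measure precisely.

Run:
```python
from h import *
im=cv2.imread('pics/w1.png');s=sense();T=wristT(s)
c=im[140:200,215:300].astype(int)
Rm=R.from_quat(s['tcp_rot']).as_matrix()
hsv=cv2.cvtColor(im,cv2.COLOR_BGR2HSV)[140:200,215:300]
light=((c[...,0]>140)&(c[...,2]>200)).astype(np.uint8); hand=((c[...,0]<130)&(c[...,2]>200)).astype(np.uint8)
for n,m,z in(('head',light,.03),('handle',hand,.092)):
    k,l,st,ce=cv2.connectedComponentsWithStats(m); i=1+np.argmax(st[1:,4]); x,y,w,h,a=st[i]
    print(n,x+215,y+140,w,h,a)
    box=cv2.minAreaRect(np.argwhere(l==i)[:,::-1].astype(np.float32)); print(box)
    for u,v in((x+215,y+140),(x+214.5+w,y+140),(x+215+w/2-.5,y+140+h/2-.5)):
        p=onz('wrist',u,v,z,T);print(p,'tool',Rm.T@(p-s['position']))
```

```text
head 232 154 50 28 1009
((41.55877685546875, 27.498271942138672), (26.253353118896484, 49.478599548339844), 88.31531524658203)
[0.43618498 0.34373774 0.03      ] tool [ 0.01847047 -0.02649493  0.16334009]
[0.49116034 0.31826315 0.03      ] tool [0.01845097 0.03409586 0.16331555]
[0.45638968 0.31589351 0.03      ] tool [0.00169192 0.00353857 0.1633352 ]
handle 247 169 23 20 143
((42.85279083251953, 38.9390869140625), (18.95171546936035, 21.944091796875), 85.91438293457031)
[0.45127953 0.32961842 0.092     ] tool [ 0.01197281 -0.00689024  0.10133496]
[0.47206378 0.31998651 0.092     ] tool [0.01196464 0.01601738 0.10132568]
[0.45731011 0.31589059 0.092     ] tool [0.0020491  0.00434993 0.10133471]
```

```bash
python3 -m pendant '[[0,0.04,0.08,0.6,0],[0,0,0,0.8,0],[0,0,0,0.8,0],[0,0,0,0.74,0],[0,0,0,0,0],[1,0,0,0,0],[1,0,0,0,0],[1,0,0,0,0],[1,0,0,0,0],[1,0,0,0,0]]' 80
python3 -m pendant '[[1,0,0,0,0],[1,0,0,0,0],[1,0,0,0,0]]'
```

```text
time_s: 3.4
position: [0.4579, 0.3167, 0.0482]
tcp_rot: [0.843, 0.538, 0.001, -0.0]
ft_force: [-0.2, 0.9, 3.8]
opening: 0.0148
gripper_force: 78.2
time_s: 3.7
position: [0.4579, 0.3167, 0.0482]
tcp_rot: [0.843, 0.538, 0.001, 0.0]
ft_force: [-1.4, -0.3, 6.3]
opening: 0.0148
gripper_force: 78.2
```

```bash
python3 -m pendant '[[1,0,0,-0.4,0],[1,0,0,-0.8,0],[1,0,0,0,-1],[1,0,0,0,-1],[1,0,0,0,-1],[1,0,0,0,-1],[1,0,0,0,-0.2]]'
python3 -m pendant '[[1,-0.8,-0.37,0,0],[1,-0.8,-0.37,0,0],[1,-0.8,-0.37,0,0],[1,-0.8,-0.37,0,0],[1,-0.8,-0.37,0,0],[1,-0.8,-0.37,0,0],[1,-0.8,-0.37,0,0],[1,0,0,0,0],[1,0,0,0,0]]'
python3 - <<'E'
from h import *
s=sense();w=get_image('wrist');a=get_image('scene');cv2.imwrite('pics/w2.png',w);cv2.imwrite('pics/s2.png',a)
f=cv2.resize(a[195:285,210:330],(400,300),interpolation=cv2.INTER_CUBIC)
cv2.imwrite('pics/v2.png',np.hstack([f,cv2.resize(w,(400,300))]))
cv2.imwrite('pics/d2.png',get_image('side'))
print(s['position'],R.from_quat(s['tcp_rot']).as_matrix(),s['q'],s['ft_force'])
E
```

```text
time_s: 4.4
position: [0.4571, 0.316, 0.1069]
tcp_rot: [0.651, 0.759, 0.0, 0.0]
ft_force: [0.8, 0.6, -1.5]
opening: 0.015
gripper_force: 78.6
time_s: 5.3
position: [0.3714, 0.0187, 0.107]
tcp_rot: [0.654, 0.756, 0.0, 0.0]
ft_force: [0.8, 0.5, -1.4]
opening: 0.0144
gripper_force: 78.7
[0.37142745 0.01874257 0.10696147] [[-1.44513341e-01  9.89502433e-01  9.10484304e-04]
 [ 9.89502852e-01  1.44513299e-01  1.11366748e-04]
 [-2.13794224e-05  9.17020796e-04 -9.99999579e-01]] [-2.52474940e-01  1.83989848e-02  2.05277559e+00  3.82302775e-04
  1.06956431e+00 -3.97679639e-01] [ 0.75140897  0.54354703 -1.3939591 ]
```

View pics/w2.png

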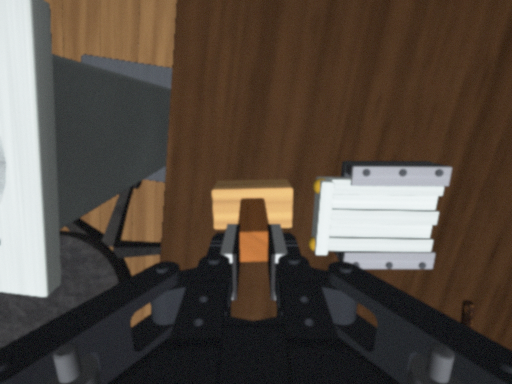

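The wrist view shows the mallet held square, with its head at (213–292, 182–228). The brass buttons are at (319,186) and (313,244), the rail caps run along rows ~175 and ~260, and the insert's front end is at about x=440.

Run:
```python
from h import *
np.set_printoptions(precision=4,suppress=True)
im=cv2.imread('pics/w2.png');s=sense();T=wristT(s);Rm=R.from_quat(s['tcp_rot']).as_matrix()
tool=lambda p:Rm.T@(p-s['position'])
hsv=cv2.cvtColor(im,cv2.COLOR_BGR2HSV)
for p in((400,181),(380,265),(380,172),(400,200),(400,245),(320,186),(313,244),(442,175),(319,215)): print(p,im[p[1],p[0]],hsv[p[1],p[0]])
m=((hsv[...,1]>130)&(hsv[...,2]>150)&(hsv[...,0]>20)&(hsv[...,0]<35)).astype(np.uint8);m[:,:300]=0;m[:,340:]=0
k,l,st,ce=cv2.connectedComponentsWithStats(m)
for i in range(1,k):
    if st[i,4]>15: u,v=ce[i];p=onz('wrist',u,v,.026,T);print('btn',st[i],ce[i],p,tool(p))
cv2.imwrite('pics/c2.png',cv2.resize(im[150:280,300:460],(800,650)[:1]+(600,),interpolation=cv2.INTER_CUBIC))
```

```text
(400, 181) [198 188 185] [113  17 198]
(380, 265) [193 183 180] [113  17 193]
(380, 172) [195 186 182] [111  17 195]
(400, 200) [242 242 236] [ 90   6 242]
(400, 245) [239 238 233] [ 95   6 239]
(320, 186) [122 153 167] [ 21  69 167]
(313, 244) [ 51 158 197] [ 22 189 197]
(442, 175) [164 158 156] [113  12 164]
(319, 215) [221 221 213] [ 90   9 221]
btn [315 181   5  12  46] [317.1522 186.3913] [0.432  0.0291 0.026 ] [-0.0008  0.0609  0.0808]
btn [310 240   5  10  36] [312.4444 244.2778] [ 0.44   -0.0313  0.026 ] [-0.0617  0.0598  0.0807]
```

View pics/c2.png

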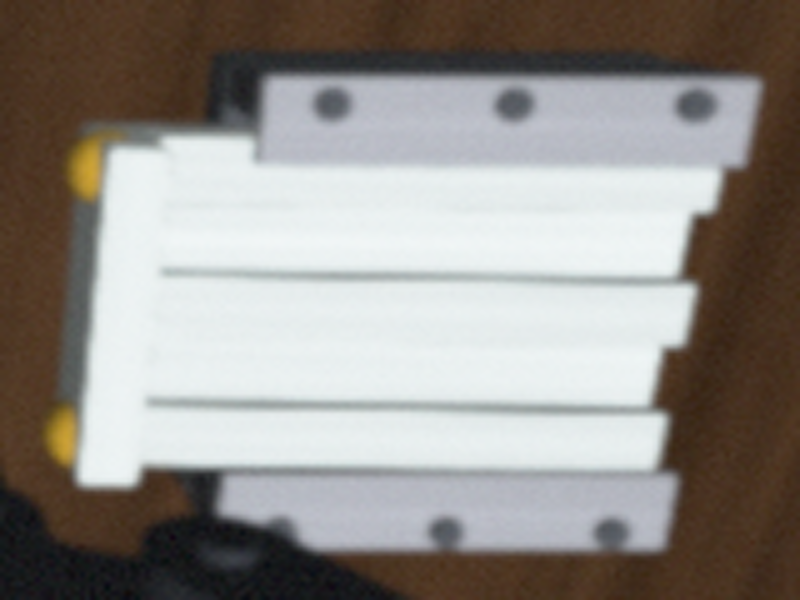

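The close crop shows the rail-cap corners, the bar top and the ridge ends clearly.

Run:
```python
from h import *
np.set_printoptions(precision=4,suppress=True)
s=sense();T=wristT(s);Rm=R.from_quat(s['tcp_rot']).as_matrix()
P=lambda X,Y,z:onz('wrist',300+X/5-.4,150+Y*130/600-.4,z,T)
a,b,c,d,e,f,g=[P(*q,.038) for q in((262,75),(762,78),(255,162),(747,166),(222,475),(680,475),(668,550))]
ang=lambda p,q:np.degrees(np.arctan2(q[1]-p[1],q[0]-p[0]))
print('yaws',ang(a,b),ang(c,d),ang(e,f),'front',ang(g,b)-90,ang(f,d)-90,'len',np.linalg.norm(b-a),np.linalg.norm(b-g))
fy=np.radians(np.mean([ang(a,b),ang(c,d),ang(e,f)]));ex=np.array([np.cos(fy),np.sin(fy),0]);ey=np.array([-ex[1],ex[0],0])
org=(b+g)/2-.045*ex;org[2]=0;print('bed',org,np.degrees(fy))
L=lambda p:np.array([ex@(p-org),ey@(p-org),p[2]])*1000
for n,q in dict(nearL=(262,75,.038),nearR=(222,475,.038),barfL=(165,150,.038),barfR=(138,487,.038),barnL=(105,147,.038),barnR=(78,487,.038),frL=(725,168,.028),frM=(697,285,.028),frM2=(688,347,.028),frR=(668,413,.028),frR2=(660,470,.028),ridge=(165,270,.028),ridge2=(680,276,.028),bL=(70,167,.026),bR=(46,437,.026)).items(): print(n,L(P(*q)))
print('tool yaw vs bed',np.degrees(np.arctan2(Rm[1,1],Rm[0,1]))-np.degrees(fy))
# mallet head face
im=cv2.imread('pics/w2.png');h=cv2.cvtColor(im,cv2.COLOR_BGR2HSV)
m=((h[...,1]>70)&(im[...,2]>170)).astype(np.uint8);m[:,:195]=0;m[:,305:]=0;m[:160]=0;m[240:]=0
k,l,st,ce=cv2.connectedComponentsWithStats(m);print(st[1:][st[1:,4]>100])
```

```text
yaws 8.276723080837563 8.128219512621202 8.626915135411037 front 9.042428387686854 8.163690870635108 len 0.09003926980810713 0.10338621378349215
bed [0.5084 0.0106 0.    ] 8.343952576289935
nearL [-45.6694  51.7949  38.    ]
nearR [-44.9956 -34.2325  38.    ]
barfL [-61.8934  36.6834  38.    ]
barfR [-61.2486 -37.1348  38.    ]
barnL [-72.8893  37.2349  38.    ]
barnR [-73.0404 -37.1929  38.    ]
frL [48.1365 30.9906 28.    ]
frM [47.4367  5.3888 28.    ]
frM2 [48.209  -8.7063 28.    ]
frR [ 46.9577 -24.1502  28.    ]
frR2 [ 47.7372 -37.8497  28.    ]
ridge [-56.8705   8.202   28.    ]
ridge2 [43.7514  7.3849 28.    ]
bL [-76.3348  30.0254  26.    ]
bR [-77.3695 -31.4854  26.    ]
tool yaw vs bed 0.3372494870239322
[[ 212  188   81   41 2219]
 [ 240  232   27    8  197]]
```

```bash
python3 -m pendant '[[1,0.075,0,0.5,0],[1,0,0,0.45,0],[1,0,0.16,0,0],[1,0,0.16,0,0],[1,0,0.1,0,0],[1,0,0,0,0],[1,0,0,0,0]]'
python3 -m pendant '[[1,0,0.02,0,0],[1,0,0.02,0,0],[1,0,0.02,0,0],[1,0,0,0,0]]'
```

```text
time_s: 6.15
position: [0.3922, 0.0267, 0.0597]
tcp_rot: [0.652, 0.759, 0.0, 0.0]
ft_force: [-0.1, 0.2, -1.4]
opening: 0.0148
gripper_force: 78.7
time_s: 6.55
position: [0.3946, 0.027, 0.0592]
tcp_rot: [0.652, 0.758, 0.0, 0.0]
ft_force: [-0.1, 0.5, -1.4]
opening: 0.015
gripper_force: 78.7
```

```bash
for i in 1; do python3 -m pendant '[[1,0,0.01,0,0],[1,0,0.01,0,0],[1,0,0.01,0,0],[1,0,0.01,0,0]]'; done; python3 -m pendant '[[1,0,0.01,0,0],[1,0,0.01,0,0]]';python3 -m pendant '[[1,0,0.01,0,0],[1,0,0.01,0,0]]'
```

```text
time_s: 6.95
position: [0.3965, 0.0274, 0.0591]
tcp_rot: [0.652, 0.758, -0.0, -0.0]
ft_force: [0.1, 0.9, -1.3]
opening: 0.0151
gripper_force: 78.7
time_s: 7.15
position: [0.3975, 0.0275, 0.0591]
tcp_rot: [0.652, 0.758, -0.0, -0.0]
ft_force: [-0.6, 0.8, -1.2]
opening: 0.0147
gripper_force: 78.7
time_s: 7.35
position: [0.3983, 0.0277, 0.0591]
tcp_rot: [0.652, 0.758, -0.0, -0.0]
ft_force: [-0.6, 0.0, -0.3]
opening: 0.0148
gripper_force: 78.8
```

```bash
for i in 1; do python3 -m pendant '[[1,0,0.01,0,0],[1,0,0.01,0,0]]' | grep -E 'posi|ft'; done; python3 -m pendant '[[1,0,0.01,0,0],[1,0,0.01,0,0]]'| grep -E 'posi|ft';python3 -m pendant '[[1,0,0.01,0,0]]'| grep -E 'posi|ft'
```

```text
position: [0.3989, 0.0279, 0.059]
ft_force: [-3.0, -0.8, 0.8]
position: [0.3995, 0.0281, 0.0589]
ft_force: [-3.7, -1.7, 0.4]
position: [0.3999, 0.0281, 0.0589]
ft_force: [-5.4, -0.7, 2.3]
```

```bash
g(){ grep -E 'posi|ft'; }; python3 -m pendant '[[1,0,0.01,0,0],[1,0,0.01,0,0]]' | g;  python3 -m pendant '[[1,0,0.01,0,0],[1,0,0.01,0,0]]'| g;python3 -m pendant '[[1,0,0.01,0,0]]'| g
```

```text
position: [0.4004, 0.0283, 0.0588]
ft_force: [-6.8, -1.3, 2.5]
position: [0.4012, 0.0285, 0.0588]
ft_force: [-6.6, -1.2, 3.0]
position: [0.4017, 0.0286, 0.0588]
ft_force: [-6.8, -0.4, 3.7]
```

```bash
g(){ grep -E 'posi|ft'; }; python3 -m pendant '[[1,0,0.01,0,0],[1,0,0.01,0,0]]' | g;  python3 -m pendant '[[1,0,-0.16,0,0],[1,-0.6,0,0,0],[1,-0.6,0,0,0],[1,0,0,0,0],[1,0,0.05,0,0],[1,0,0,0,0]]'| g;python3 -m pendant '[[1,0,0.01,0,0],[1,0,0.01,0,0]]'| g
```

```text
position: [0.4026, 0.0288, 0.0587]
ft_force: [-7.0, -0.7, 2.8]
position: [0.4074, -0.0315, 0.0589]
ft_force: [-3.9, -3.4, -1.5]
position: [0.4077, -0.0308, 0.0589]
ft_force: [-6.0, -3.7, 2.0]
```

```bash
g(){ grep -E 'posi|ft'; }; python3 -m pendant '[[1,0,0.01,0,0],[1,0,0.01,0,0]]' | g;python3 -m pendant '[[1,0,0.01,0,0],[1,0,0.01,0,0]]'| g;python3 -m pendant '[[1,0,0.01,0,0],[1,0,0.01,0,0]]'| g
```

```text
position: [0.4082, -0.0305, 0.0588]
ft_force: [-7.3, -2.6, 1.9]
position: [0.4092, -0.0304, 0.0589]
ft_force: [-7.7, -5.4, 2.7]
position: [0.4102, -0.0303, 0.0588]
ft_force: [-5.6, -3.8, 2.4]
```

```bash
cat > bx.py <<'E'
from h import *
s=sense();d=s['position']-[.5084,.0106,0];f=s['ft_force'];print('bx %.1f by %.1f z %.1f F %.1f %.1f %.1f t %.1f'%(1e3*(.9894*d[0]+.1451*d[1]),1e3*(.9894*d[1]-.1451*d[0]),1e3*d[2],.9894*f[0]+.1451*f[1],.9894*f[1]-.1451*f[0],f[2],s['time_s']))
E
b(){ python3 bx.py; }; python3 -m pendant '[[1,0,0.01,0,0],[1,0,0.01,0,0]]' >/dev/null;b;python3 -m pendant '[[1,0,0.01,0,0],[1,0,0.01,0,0]]'>/dev/null;b;python3 -m pendant '[[1,0,0.01,0,0]]'>/dev/null; b;python3 -m pendant '[[1,0,-0.16,0,0],[1,0.6,0,0,0],[1,0.6,0,0,0],[1,0,0,0,0],[1,0,0.04,0,0],[1,0,0,0,0]]' >/dev/null;b
```

```text
bx -102.1 by -26.3 z 58.9 F -7.0 -2.7 2.4 t 10.2
bx -101.1 by -26.3 z 58.8 F -7.0 -4.6 1.7 t 10.3
bx -100.6 by -26.3 z 58.8 F -7.9 -3.1 1.9 t 10.4
bx -104.7 by 32.8 z 59.3 F -0.9 0.5 -0.9 t 11.1
```

```bash
b(){ python3 bx.py; }; python3 -m pendant '[[1,0,0.02,0,0],[1,0,0.01,0,0],[1,0,0.01,0,0],[1,0,0.01,0,0],[1,0,0.01,0,0]]' >/dev/null;b;python3 -m pendant '[[1,0,0.01,0,0],[1,0,0.01,0,0]]'>/dev/null;b;python3 -m pendant '[[1,0,0.01,0,0],[1,0,0.01,0,0]]'>/dev/null; b;python3 -m pendant '[[1,0,0.01,0,0],[1,0,0.01,0,0]]'>/dev/null; b
```

```text
bx -103.2 by 32.9 z 58.9 F -3.9 -0.8 2.0 t 11.6
bx -102.7 by 33.1 z 58.8 F -6.4 -1.1 3.4 t 11.8
bx -101.8 by 33.1 z 58.8 F -5.6 0.3 3.5 t 11.9
bx -100.9 by 33.2 z 58.8 F -5.4 0.4 2.6 t 12.2
```

```bash
b(){ python3 bx.py; }; python3 -m pendant '[[1,0,0.01,0,0],[1,0,0.01,0,0],[1,0,0.01,0,0]]' >/dev/null;b;python3 -m pendant '[[1,0,0.01,0,0],[1,0,0.01,0,0]]'>/dev/null;b;python3 -m pendant '[[1,0,-0.16,0,0],[1,-0.59,0,0,0],[1,-0.59,0,0,0],[1,-0.04,0,0,0],[1,0,0.05,0,0],[1,0,0,0,0]]' >/dev/null;b
```

```text
bx -99.4 by 33.2 z 58.8 F -6.2 0.4 2.6 t 12.4
bx -98.4 by 33.2 z 58.8 F -5.8 -0.1 3.7 t 12.7
bx -102.3 by -27.9 z 59.0 F -3.5 -1.9 -1.2 t 13.2
```

```bash
b(){ python3 bx.py; }; python3 -m pendant '[[1,0,0.01,0,0],[1,0,0.01,0,0],[1,0,0.01,0,0],[1,0,0.01,0,0]]' >/dev/null;b;python3 -m pendant '[[1,0,0.01,0,0],[1,0,0.01,0,0],[1,0,0.01,0,0]]'>/dev/null;b;python3 -m pendant '[[1,0,0.01,0,0],[1,0,0.01,0,0]]'>/dev/null; b;python3 -m pendant '[[1,0,0.01,0,0],[1,0,0.01,0,0]]'>/dev/null; b
python3 -m pendant '[[1,0,-0.16,0,0],[1,0.6,0,0,0],[1,0.6,0,0,0],[1,0,0,0,0],[1,0,0.06,0,0],[1,0,0,0,0]]' >/dev/null;b
```

```text
bx -101.3 by -27.2 z 58.9 F -6.8 -1.5 2.6 t 13.7
bx -100.1 by -27.2 z 58.9 F -8.1 -1.4 3.8 t 13.9
bx -99.1 by -27.2 z 58.9 F -7.6 -2.6 2.2 t 14.2
bx -98.1 by -27.3 z 58.9 F -7.7 -2.9 2.6 t 14.3
bx -100.8 by 31.5 z 59.4 F 0.8 0.4 -1.5 t 14.9
```

```bash
b(){ python3 bx.py; }; python3 -m pendant '[[1,0.02,0.02,0,0],[1,0,0.01,0,0],[1,0,0.01,0,0],[1,0,0.01,0,0],[1,0,0.01,0,0]]' >/dev/null;b;python3 -m pendant '[[1,0,0.01,0,0],[1,0,0.01,0,0],[1,0,0.01,0,0]]'>/dev/null;b;python3 -m pendant '[[1,0,0.01,0,0],[1,0,0.01,0,0]]'>/dev/null; b;python3 -m pendant '[[1,0,0.01,0,0]]'>/dev/null; b
python3 -m pendant '[[1,0,-0.16,0,0],[1,-0.6,0,0,0],[1,-0.6,0,0,0],[1,0,0,0,0],[1,0,0.06,0,0],[1,0,0,0,0]]' >/dev/null;b
```

```text
bx -99.6 by 32.8 z 58.9 F -4.8 -0.6 1.5 t 15.4
bx -98.7 by 33.2 z 58.8 F -7.0 -1.3 2.4 t 15.8
bx -98.0 by 33.3 z 58.8 F -6.4 -1.5 2.7 t 15.9
bx -97.5 by 33.2 z 58.7 F -7.7 -0.3 3.7 t 16.1
bx -100.4 by -26.7 z 59.1 F -1.3 -0.2 -1.5 t 16.6
```

```bash
b(){ python3 bx.py; }; python3 -m pendant '[[1,0,0.02,0,0],[1,0,0.02,0,0],[1,0,0.01,0,0],[1,0,0.01,0,0]]' >/dev/null;b;python3 -m pendant '[[1,0,0.01,0,0],[1,0,0.01,0,0],[1,0,0.01,0,0]]'>/dev/null;b;python3 -m pendant '[[1,0,0.01,0,0],[1,0,0.01,0,0]]'>/dev/null; b
python3 -m pendant '[[1,0,-0.16,0,0],[1,0.6,0,0,0],[1,0.6,0,0,0],[1,0,0,0,0],[1,0,0.10,0,0],[1,0,0,0,0]]' >/dev/null;b
```

```text
bx -98.7 by -26.3 z 58.8 F -6.1 -1.3 2.1 t 17.1
bx -97.8 by -26.3 z 58.7 F -6.1 -0.3 2.6 t 17.4
bx -96.8 by -26.3 z 58.7 F -5.6 -1.1 3.8 t 17.6
bx -98.6 by 32.7 z 59.0 F -3.0 0.6 -1.4 t 18.1
```

```bash
b(){ python3 bx.py; }; python3 -m pendant '[[1,0,0.01,0,0],[1,0,0.01,0,0],[1,0,0.01,0,0],[1,0,0.01,0,0]]' >/dev/null;b;python3 -m pendant '[[1,0,0.01,0,0],[1,0,0.01,0,0],[1,0,0.01,0,0]]'>/dev/null;b;python3 -m pendant '[[1,0,0.01,0,0],[1,0,0.01,0,0]]'>/dev/null; b;python3 -m pendant '[[1,0,0.01,0,0]]'>/dev/null; b
python3 -m pendant '[[1,0,-0.16,0,0],[1,-0.6,0,0,0],[1,-0.6,0,0,0],[1,0,0,0,0],[1,0,0.09,0,0],[1,0,0,0,0]]' >/dev/null;b
```

```text
bx -97.7 by 32.8 z 58.8 F -6.6 0.4 2.4 t 18.6
bx -96.5 by 32.9 z 58.7 F -6.4 1.6 2.5 t 18.9
bx -95.5 by 32.9 z 58.7 F -6.8 0.6 2.9 t 19.1
bx -95.0 by 32.9 z 58.7 F -6.8 0.7 2.2 t 19.1
bx -97.2 by -27.2 z 58.9 F -4.3 -1.7 -0.3 t 19.8
```

Now at left −95.0 and right −96.8. I'll push the right side to about −93, then back off and measure.

```bash
b(){ python3 bx.py; }; python3 -m pendant '[[1,0,0.01,0,0],[1,0,0.01,0,0],[1,0,0.01,0,0],[1,0,0.01,0,0]]' >/dev/null;b;python3 -m pendant '[[1,0,0.01,0,0],[1,0,0.01,0,0],[1,0,0.01,0,0]]'>/dev/null;b;python3 -m pendant '[[1,0,0.01,0,0],[1,0,0.01,0,0]]'>/dev/null; b
python3 -m pendant '[[1,0,-0.16,0,0],[1,0.6,0,0,0],[1,0.6,0,0,0],[1,0,0,0,0],[1,0,0,0,0]]' >/dev/null;b
python3 - <<'E'
from h import *
s=sense();im=get_image('wrist');cv2.imwrite('pics/w3.png',im)
import pickle;pickle.dump(s,open('s3.pkl','wb'))
T=wristT(s);print(proj('wrist',[.5084,.0106,.03],T))
u,v=map(int,proj('wrist',[.5,.0096,.03],T));u0=min(max(u-85,0),512-170);v0=min(max(v-64,0),384-127);print(u0,v0)
cv2.imwrite('pics/c3.png',cv2.resize(im[v0:v0+120,u0:u0+160],(800,600),interpolation=cv2.INTER_CUBIC))
E
```

```text
bx -96.2 by -26.4 z 58.8 F -7.0 -2.3 2.1 t 20.1
bx -94.7 by -26.5 z 58.8 F -6.9 -3.9 2.6 t 20.4
bx -93.7 by -26.5 z 58.8 F -7.4 -3.6 2.4 t 20.6
bx -99.7 by 33.7 z 59.4 F -0.1 0.0 -1.7 t 21.1
(np.float64(375.51044282400903), np.float64(242.16093524580506))
280 177
```

View pics/c3.png

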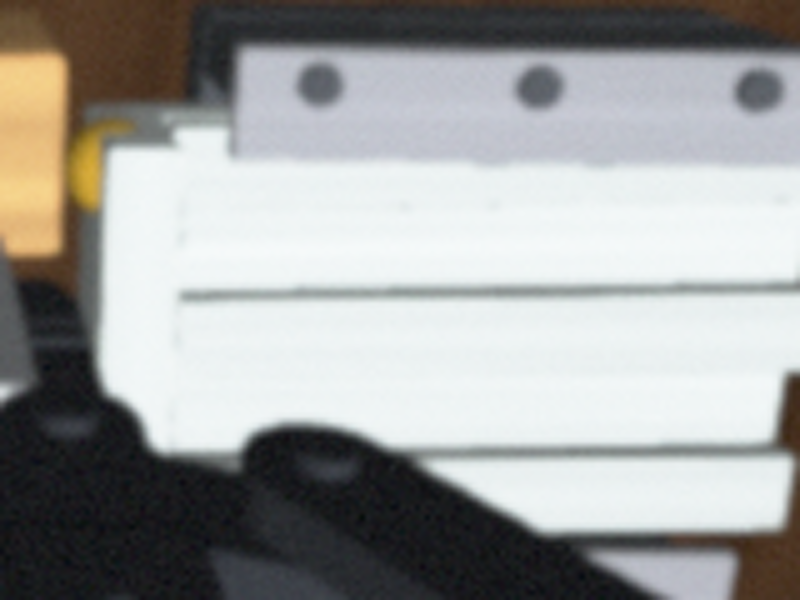

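The crop shows the rails, with the insert's right front ridge ending at about (793,455–530) and the right rail's front at about 738. The left front runs beyond the crop, so I'll scan the full image for the edges.

Run:
```python
from h import *
import pickle
s=pickle.load(open('s3.pkl','rb'));T=wristT(s);im=cv2.imread('pics/w3.png')
ex=np.array([.9894,.1451,0]);ey=np.array([-.1451,.9894,0]);o=np.array([.5084,.0106,0])
L=lambda u,v,z:(lambda p:(round(1e3*ex@(p-o),1),round(1e3*ey@(p-o),1)))(onz('wrist',u,v,z,T))
g=im[...,1].astype(float)
for r in list(range(184,300,4)):
    row=g[r]
    out=[]
    for thr,z in((212,.028),(130,.038)):
        w=np.where(row[360:500]>thr)[0]
        if len(w):
            k=360+w[-1]; hi,lo=row[k],row[k+1]; u=k+(hi-thr)/(hi-lo) if thr==130 else k+.5
            out.append((round(u,1),L(u,r,z)))
    print(r,out)
```

```text
184 []
188 [(np.float64(445.4), (np.float64(42.8), np.float64(48.3)))]
192 [(np.float64(446.5), (np.float64(44.2), np.float64(45.2)))]
196 [(np.float64(445.6), (np.float64(44.1), np.float64(42.1)))]
200 [(np.float64(450.3), (np.float64(48.3), np.float64(38.9)))]
204 [(np.float64(449.5), (np.float64(55.7), np.float64(32.5))), (np.float64(450.6), (np.float64(49.2), np.float64(35.8)))]
208 [(np.float64(448.5), (np.float64(55.6), np.float64(29.2))), (np.float64(449.9), (np.float64(49.2), np.float64(32.6)))]
212 [(np.float64(448.5), (np.float64(56.2), np.float64(25.8))), (np.float64(449.2), (np.float64(49.4), np.float64(29.4)))]
216 [(np.float64(445.5), (np.float64(54.4), np.float64(22.4))), (np.float64(448.2), (np.float64(49.2), np.float64(26.1)))]
220 [(np.float64(441.5), (np.float64(51.9), np.float64(18.9))), (np.float64(442.5), (np.float64(45.4), np.float64(22.8)))]
224 [(np.float64(440.5), (np.float64(51.7), np.float64(15.4))), (np.float64(441.8), (np.float64(45.5), np.float64(19.5)))]
228 [(np.float64(440.5), (np.float64(52.3), np.float64(12.0))), (np.float64(441.2), (np.float64(45.
[... 1071 characters left out ...]
np.float64(434.7), (np.float64(46.2), np.float64(-15.0)))]
268 [(np.float64(438.0), (np.float64(49.6), np.float64(-18.6)))]
272 [(np.float64(437.5), (np.float64(57.3), np.float64(-28.4))), (np.float64(438.2), (np.float64(50.4), np.float64(-22.3)))]
276 [(np.float64(436.5), (np.float64(57.1), np.float64(-32.3))), (np.float64(437.6), (np.float64(50.5), np.float64(-26.0)))]
280 [(np.float64(435.5), (np.float64(57.0), np.float64(-36.2))), (np.float64(436.9), (np.float64(50.6), np.float64(-29.7)))]
284 []
288 [(np.float64(426.0), (np.float64(43.0), np.float64(-37.2)))]
292 [(np.float64(426.0), (np.float64(43.7), np.float64(-41.0)))]
296 [(np.float64(425.3), (np.float64(43.7), np.float64(-44.9)))]
```

```bash
b(){ python3 bx.py; }; python3 -m pendant '[[1,0,0.04,0,0],[1,0,0.02,0,0],[1,0,0.01,0,0],[1,0,0.01,0,0]]' >/dev/null;b;python3 -m pendant '[[1,0,0.01,0,0],[1,0,0.01,0,0],[1,0,0.01,0,0],[1,0,0.01,0,0]]'>/dev/null;b;python3 -m pendant '[[1,0,0.01,0,0],[1,0,0.01,0,0]]'>/dev/null; b
```

```text
bx -96.8 by 32.7 z 58.9 F -2.2 0.6 -0.1 t 21.6
bx -95.5 by 33.1 z 58.9 F -6.1 0.2 1.8 t 22.0
bx -95.0 by 33.3 z 58.7 F -6.8 -0.5 2.9 t 22.2
```

```bash
b(){ python3 bx.py; }; python3 -m pendant '[[1,0,0.01,0,0],[1,0,0.01,0,0],[1,0,0.01,0,0],[1,0,0.01,0,0]]'>/dev/null;b;python3 -m pendant '[[1,0,0.01,0,0],[1,0,0.01,0,0]]'>/dev/null; b
python3 -m pendant '[[1,0,-0.16,0,0],[1,-0.6,0,0,0],[1,-0.6,0,0,0],[1,0,0,0,0],[1,0,0.1,0,0],[1,0,0,0,0]]' >/dev/null;b
```

```text
bx -93.1 by 33.3 z 58.7 F -6.8 -0.3 2.7 t 22.6
bx -92.1 by 33.3 z 58.7 F -7.9 -0.4 3.2 t 22.8
bx -94.0 by -26.8 z 58.8 F -4.7 -2.2 -1.2 t 23.4
```

```bash
b(){ python3 bx.py; }; python3 -m pendant '[[1,0,0.01,0,0],[1,0,0.01,0,0],[1,0,0.01,0,0]]'>/dev/null;b;python3 -m pendant '[[1,0,0.01,0,0]]'>/dev/null; b
```

```text
bx -93.4 by -26.3 z 58.7 F -7.0 -2.9 2.6 t 23.7
bx -93.0 by -26.2 z 58.7 F -7.5 -2.9 2.8 t 23.8
```

```bash
b(){ python3 bx.py; }; python3 -m pendant '[[1,0,0.01,0,0]]'>/dev/null;b;python3 -m pendant '[[1,0,-0.42,0,0],[1,0,-0.42,0,0],[1,0.54,0,-0.48,0],[1,0.54,0,-0.48,0],[1,0,0,0,0],[1,0,0,0,0]]'>/dev/null; b
python3 - <<'E'
from h import *
s=sense();T=wristT(s);im=get_image('wrist');cv2.imwrite('pics/w4.png',im)
ex=np.array([.9894,.1451,0]);ey=np.array([-.1451,.9894,0]);o=np.array([.5084,.0106,0])
L=lambda u,v,z:(lambda p:(round(1e3*ex@(p-o),1),round(1e3*ey@(p-o),1)))(onz('wrist',u,v,z,T))
g=im[...,1].astype(float)
for r in range(160,280,4):
    row=g[r]; w=np.where(row[400:500]>125)[0]
    if len(w):
        k=400+w[-1]; u=k+(row[k]-125)/(row[k]-row[k+1]); print(r,round(u,1),'z28',L(u,r,.028),'z38',L(u,r,.038),row[k-3])
cv2.imwrite('pics/c4.png',cv2.resize(im[150:270,300:460],(800,600),interpolation=cv2.INTER_CUBIC))
E
```

```text
bx -92.5 by -26.3 z 58.7 F -7.7 -2.9 2.1 t 23.9
bx -131.8 by 27.3 z 107.6 F 0.1 0.4 -1.6 t 24.5
168 447.3 z28 (np.float64(50.6), np.float64(45.9)) z38 (np.float64(43.5), np.float64(47.8)) 161.0
172 447.5 z28 (np.float64(51.5), np.float64(42.1)) z38 (np.float64(44.4), np.float64(44.1)) 184.0
176 446.6 z28 (np.float64(51.4), np.float64(38.2)) z38 (np.float64(44.3), np.float64(40.4)) 186.0
180 446.0 z28 (np.float64(51.5), np.float64(34.3)) z38 (np.float64(44.4), np.float64(36.7)) 187.0
184 453.6 z28 (np.float64(59.6), np.float64(30.5)) z38 (np.float64(52.2), np.float64(32.9)) 224.0
188 453.1 z28 (np.float64(59.9), np.float64(26.5)) z38 (np.float64(52.5), np.float64(29.1)) 236.0
192 452.3 z28 (np.float64(59.9), np.float64(22.5)) z38 (np.float64(52.5), np.float64(25.3)) 237.0
196 451.2 z28 (np.float64(59.6), np.float64(18.5)) z38 (np.float64(52.2), np.float64(21.4)) 208.0
200 446.2 z28 (np.float64(55.6), np.float64(14.4)) z38 (np.float64(48.4), np.float64(17.5)) 241.0
204 445.4 z28 (np.float64(55.5), np.float64(10.3)) z38 (np.float64(48.3), np.float64(13.6)) 244.0
208 444.5 z28 (np.float6
[... 861 characters left out ...]

244 441.3 z28 (np.float64(59.6), np.float64(-32.4)) z38 (np.float64(52.2), np.float64(-27.5)) 234.0
248 440.5 z28 (np.float64(59.5), np.float64(-36.9)) z38 (np.float64(52.1), np.float64(-31.8)) 238.0
252 439.4 z28 (np.float64(59.3), np.float64(-41.4)) z38 (np.float64(51.9), np.float64(-36.2)) 208.0
256 430.4 z28 (np.float64(50.9), np.float64(-46.0)) z38 (np.float64(43.8), np.float64(-40.6)) 180.0
260 429.6 z28 (np.float64(50.8), np.float64(-50.6)) z38 (np.float64(43.8), np.float64(-45.0)) 186.0
264 428.9 z28 (np.float64(50.9), np.float64(-55.2)) z38 (np.float64(43.8), np.float64(-49.4)) 185.0
268 427.9 z28 (np.float64(50.6), np.float64(-59.9)) z38 (np.float64(43.6), np.float64(-53.9)) 161.0
```

View pics/c4.png

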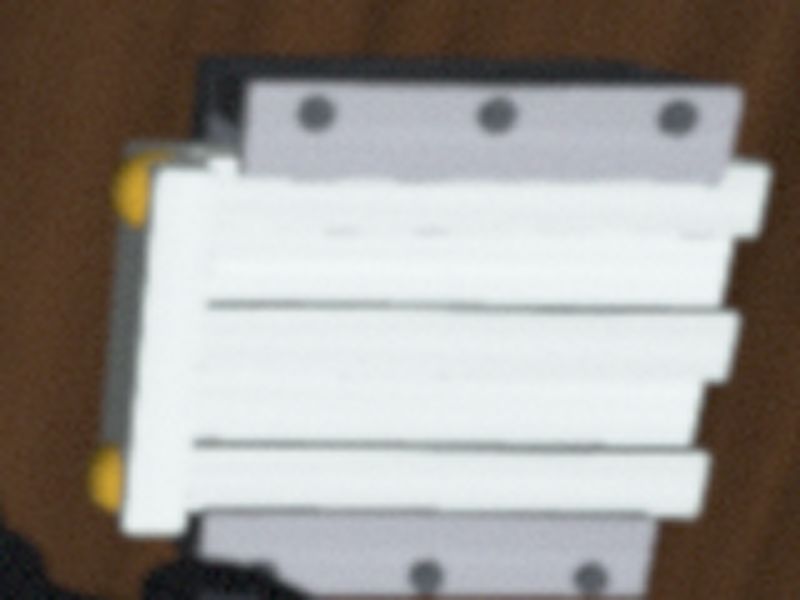

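The front stands about 15.5 mm out on both sides: the insert's front end is at 59.8 left and 59.5 right against the rails at 44. Now I'll put the mallet back.

```bash
python3 -m pendant '[[1,0.81,0.36,0,0],[1,0.81,0.36,0,0],[1,0.81,0.36,0,0],[1,0.81,0.36,0,0],[1,0.81,0.36,0,0],[1,0.81,0.36,0,0],[1,0.81,0.36,0,0],[1,0,0,0,0]]'
python3 -m pendant '[[1,0,0,0.5,0],[1,0,0,0.4,0],[1,0,0,0.14,0],[1,0,0,0.06,0],[1,0,0,0.02,0],[1,0,0,0.02,0],[1,0,0,0,0]]'
```

```text
time_s: 25.35
position: [0.4564, 0.3212, 0.1054]
tcp_rot: [0.651, 0.759, 0.001, -0.001]
ft_force: [-0.7, -0.9, -0.5]
opening: 0.0151
gripper_force: 79.0
time_s: 26.05
position: [0.4557, 0.3171, 0.0509]
tcp_rot: [0.652, 0.758, 0.001, 0.0]
ft_force: [-0.1, 0.1, -0.5]
opening: 0.0149
gripper_force: 79.0
```

```bash
python3 -m pendant '[[1,0,0,0.02,0],[1,0,0,0.02,0],[1,0,0,0,0]]'; python3 -m pendant '[[1,0,0,0.02,0],[1,0,0,0,0]]'
```

```text
time_s: 26.35
position: [0.4552, 0.3171, 0.0484]
tcp_rot: [0.652, 0.758, 0.0, 0.0]
ft_force: [-0.6, -0.8, -0.3]
opening: 0.0146
gripper_force: 79.1
time_s: 26.55
position: [0.4552, 0.3172, 0.0483]
tcp_rot: [0.652, 0.759, 0.0, 0.0]
ft_force: [-1.6, -0.9, 7.9]
opening: 0.0148
gripper_force: 80.1
```

```bash
python3 -m pendant '[[0.75,0,0,0,0],[0.6,0,0,0,0],[0.3,0,0,0,0],[0,0,0,0,0],[0,0,0,0,0],[0,0,0,0,0]]'; python3 -m pendant '[[0,0,0,-0.3,0],[0,0,0,-0.8,0],[0,0,0,-0.8,0],[0,0,0,-0.8,0],[0,0,0,-0.4,0],[0,0,0,0,0],[0,0,0,0,0]]'
python3 - <<'E'
from h import *
a=get_image('scene');b=get_image('side')
f=lambda im,x,y:cv2.resize(im[y:y+60,x:x+80],None,fx=5,fy=5,interpolation=cv2.INTER_CUBIC)
cv2.imwrite('pics/e.png',np.vstack([np.hstack([f(a,240,213),f(a,152,150)]),np.hstack([cv2.resize(a,(400,300)),f(b,258,218)])]))
E
```

```text
time_s: 27.15
position: [0.455, 0.317, 0.047]
tcp_rot: [0.652, 0.758, -0.0, -0.0]
ft_force: [0.3, -0.9, 0.0]
opening: 0.0851
gripper_force: 0.0
time_s: 27.85
position: [0.4549, 0.3169, 0.2018]
tcp_rot: [0.652, 0.758, 0.0, 0.0]
ft_force: [0.2, -0.8, -1.8]
opening: 0.085
gripper_force: 0.0
```

View pics/e.png

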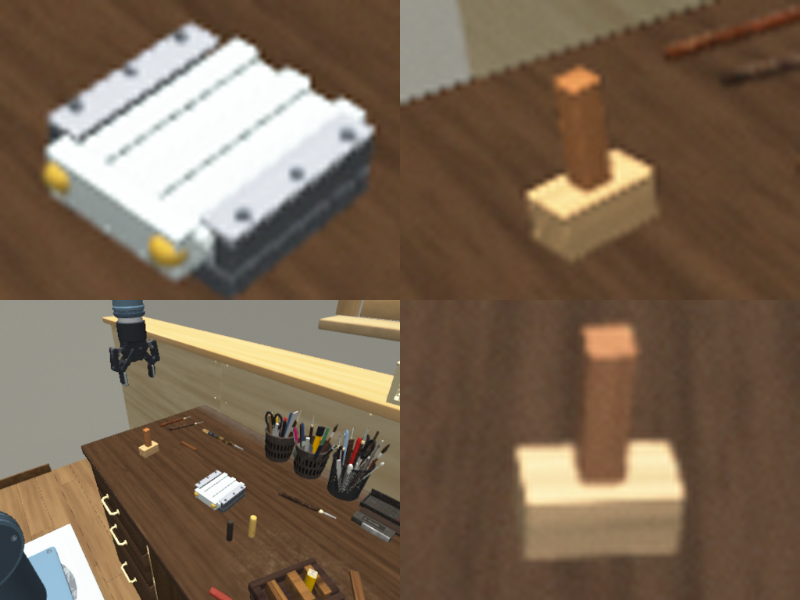

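The mallet stands upright on its head at about (190,185) in the scene view. The insert is well forward, the seals haven't moved, and the gripper is clear.

```bash
python3 -c "
from bench import *
print(close_job())"
```

```text
the job is handed in; nothing more can be done
None
```

The insert now stands about 15.5 mm (measured to within roughly 0.5 mm) out of the bed at both corners; every force reading while tapping stayed under 10 N, the mallet is back upright on its head, and the job was handed in at about 28 s.

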